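# Slide the top glass plate out of the sprung dispenser and lay it on the levelling table

### The arm

A 7-joint arm with a two-finger parallel gripper is mounted at the origin on a cart in front of the work surface, level with it; the furniture and walls round the work are solid. World frame = base frame: x ahead of the robot, y to its left, z up, the work surface at z = 0. Lengths are in m, angles in rad, forces in N, time in s.
With the tool pointing down it reaches from about 0.4 to 0.925 m from the base axis. Payload 4.1 kg.
Tool frame: the origin (TCP) lies between the finger pads; the fingertips stand 11 mm ahead of it and the grasp point (between the pads) lies 8 mm behind it; z points along the fingers, y is the direction in which the jaws open and shut (so a half turn about z gives the same grasp; the last joint's range is limited). The gripper opens to 85 mm and grips with 20 to 120 N. Pads are 22 mm wide; open, the fingers measure 114 mm over their backs; the gripper's body (76 mm by 85 mm) begins 54 mm behind the grasp point. The pads swing forward as they close: fully open they stand 13 mm farther back than shut.
Start: joints at [1.228, 0.398, 0.045, 1.537, -0.019, 1.207, -0.051], TCP at [0.157, -0.631, 0.242] pointing down, gripper open.
Joint ranges: [-2.82, 2.82], [-0.49, 2.23], [-1.37, 1.46], [0, 2.46], [-1.36, 4.5], [0.23, 2], [-2.94, 2.94]. Speed limits (rad/s): [2.57, 2.57, 3.14, 3.14, 3.14, 3.14, 3.14].

### API

Orientations are given as a unit quaternion [w, x, y, z].
In Python, from cell import manip, optics, close_job gives the robot as it stands. The module is installed in compiled form; this text tells all that it offers.
- The arm moves only by the shell command python3 -m creep 'ROWS' [OPENING] [FORCE]. ROWS is JSON, a list of rows, each a list of 6 numbers: the shift along the tool's x, y, z in m, then the turn, a rotation vector about the tool's x, y, z in degrees. A call has 1 to 20 rows; each row shifts and turns the commanded pose from where the row before left it, along the tool's axes as they then stand; what a row does not reach is not made up. A row lasts 1/8 s, in which the tool goes at most 62.5 mm and 10.7 degrees, less where a joint would pass 70% of its speed; a pose out of reach is approached as far as the arm can. A call is refused whole if a number of a shift passes 0.0625 or a number of a turn 10.7, either way. A call with a gripper value outside its range is refused whole. OPENING is the gripper's target within -1 to 1 (shut at 1, half-way at 0, fully open at -1), set as the call begins (- or left out, the last holds). The fingers move at their own pace and stop on an object; FORCE is the grip in N (left out, the last holds). Time passes only in rows, so rows that do not move let the fingers close. It gives the time, the measured TCP pose, the force and the opening at its end, in the units of the state.
- manip.get_obs(): the state, without advancing time (a new reading comes with each control period).
- optics.snapshot(name): name is "scene" or "top" or "wrist"; returns a dict with "pixels" (480x640x3 uint8, red, green, blue), "intrinsics" (3x3 intrinsics, pixels), "pose" (4x4, takes a point from camera to world coordinates); the wrist camera has in their place "tool_from_camera" (4x4, takes a point from camera to tool coordinates, whose origin is the TCP and whose axes are the flange's). Camera axes: x right, y down, z forward; pixel columns grow to the right and rows downward; lengths in m; the calibration is good to about 2 mm. A picture is of the moment at which its call begins: read the wrist's pose just before it. There is no depth.
- close_job(): hands the job in, once; it reports no verdict.
The state is a dict: "time_s": time; "joint_positions": joint angles; "qd": joint speeds; "effort": joint torques, N m; "position": TCP position; "ee_rot": TCP orientation; "contact_force": force on the tool from outside, world axes, zero at the start; "ft_torque": the same for the moment, N m; "grip_width": finger opening in m.
Only numpy, scipy, OpenCV 4.12 (cv2) and the standard library are available. Lean on these libraries where they do the work, as an engineer would, in place of code of your own. Each camera call takes 0.05 s, during which the arm holds its last target. There are 200 camera calls.

### The job

Press closed fingertips on the top glass plate in the dispenser only until the sprung stack just gives, and slide the plate out of the mouth until it sticks out far enough to be held by its long edges; never press so hard that the plates could scratch one another, and leave the lower plates in the dispenser. Then grip that plate by its long edges, draw it right out, and set it down gently, lying flat on the raised block of the levelling table inside the four corner guides. Let go of it there and leave the other things on the bench where they are.

Things in the scene. Friction and masses are not known exactly. Their poses are not given: they have to be found in the camera images.
- magazine: Glass plate dispenser, fixed: sheet-metal box 120 x 68.5 x 69 mm (x, y, z) on a grey base 136 x 88 x 10 mm. Origin: centre of its underside, z up. Its mouth faces its own -x; plates leave that way. Closed side and rear walls. Four plates lie flat on one another at x = y = 0, 1.2 mm play at the sides. Before the mouth nothing stands above z = 10 mm.
- mag_window (a point): Centre of the stack's exposed upper face as found, at dispenser (0, 0, 66) mm. The glass is open from above over y = -25 to 25, x = -56 to 56 mm. Drag it out by closed fingertips pressed on it until the sprung stack just gives, at about 7 N (6.3 to 7.7), and no further: under about 6 N they slip, 0.6 mm on the floor meets its stop, and over 15 N on the stack the plates scratch one another.
- mag_lip (a point): Middle of the left (+y) lip's inner edge, underside, at dispenser (0, 25, 66) mm; a lip 3 mm thick runs along each long side over the glass. A sprung floor presses the stack up against the lips with about 7 N; pushed harder it yields 0.6 mm and is then hard on its stop (the dispenser is full). Friction about 0.12 of glass on glass and metal, 1.0 of fingertips on its upper face. Once the top plate is out, the rest rises 6 mm: normal.
- mag_sill (a point): Middle of the sill across the mouth, at dispenser (-58, 0, 58) mm: 4 mm thick (x), top 58 mm up, cut lower in its middle 22 mm. It holds the lower plates back; the top plate passes 2 mm above it. A plate sticking out 45 to 55 mm can be gripped across its 56 mm width, 20 to 30 mm behind its leading edge, and drawn straight out along the dispenser's -x.
- plate_top: The top plate, the one to be moved: one of the glass plates, ground (pale, greenish, matt) glass, 110 x 56 x 6 mm (x, y, z), about 90 g. Origin: centre of its underside; x along its length, z up. Starts with its origin at dispenser (0, 0, 60) mm.
- plate_2: The plate directly below the top one, to stay in the dispenser: one of the glass plates, ground (pale, greenish, matt) glass, 110 x 56 x 6 mm (x, y, z), about 90 g. Origin: centre of its underside; x along its length, z up
- plate_3: Third plate from the top, to stay: one of the glass plates, ground (pale, greenish, matt) glass, 110 x 56 x 6 mm (x, y, z), about 90 g. Origin: centre of its underside; x along its length, z up
- plate_4: Lowest plate, to stay: one of the glass plates, ground (pale, greenish, matt) glass, 110 x 56 x 6 mm (x, y, z), about 90 g. Origin: centre of its underside; x along its length, z up
- casting_bed: Levelling table, fixed: black base plate 164 x 124 mm (x, y), top at z = 30 mm, on three levelling screws (heads up to z = 35 mm at (-71, -50), (-71, 50), (71, 0) mm), round bubble level 6 mm high near (66, 45). Raised aluminium block in the middle, 104 x 42 mm, top at z = 44 mm; four white corner guides. Origin: centre under it at bench level, z up.
- bed_seat (a point): Centre of the top face of the table's raised block, 44 mm above the bench, axes as the table's. The plate's origin comes here, its length along x (either way round); its long edges then stand out 7 mm beyond the block, 14 mm above the base plate.
- bed_guide (a point): Inner corner of one of the four L-shaped guides, at table (57.5, 30.5, 48) mm; the others mirror it. Their tops are at z = 48 mm; they leave the plate 2.5 mm of play on every side. Along the long sides they cover only |x| over 49.5 mm, so fingers have room beside the plate at smaller |x|, down to the base at z = 30 mm.
- timer: Bystander: small white countdown timer, 62 x 62 x 18 mm; stands loose on the bench, leave it alone. Origin: centre of its underside
- bottle: Bystander: clear reagent bottle with an orange cap, 56 mm across, 113 mm tall; stands loose on the bench, leave it alone. Origin: centre of its underside
- carton: Bystander: small white and blue carton, 56 x 80 x 60 mm; stands loose on the bench, leave it alone. Origin: centre of its underside
- beaker: Bystander: clear empty beaker, 63 mm across, 75 mm tall; stands loose on the bench, leave it alone. Origin: centre of its underside
There are look-alikes about, which are no part of the job. Leave any orange look-alike of the plate_top alone.

How it is judged:
On the way, in this order (a step that is already met when the one before it is completed fails the run):
1. the top plate has been slid at least 35 mm out of the mouth, still lying on the stack, the lower plates in place (x of plate_top in the frame of magazine between -0.1 and -0.035 m and y of plate_top in the frame of magazine between -0.006 and 0.006 m and angle between plate_top's own z axis and vertical below 0.06 rad and x of plate_2 in the frame of magazine between -0.004 and 0.004 m and y of plate_2 in the frame of magazine between -0.004 and 0.004 m and x of plate_3 in the frame of magazine between -0.004 and 0.004 m and y of plate_3 in the frame of magazine between -0.004 and 0.004 m and x of plate_4 in the frame of magazine between -0.004 and 0.004 m and y of plate_4 in the frame of magazine between -0.004 and 0.004 m), for 0.2 s.
2. the top plate is clear of the dispenser, the lower plates in place (x of plate_top in the frame of magazine below -0.12 m and height (world z) of plate_top above 0.045 m and x of plate_2 in the frame of magazine between -0.004 and 0.004 m and y of plate_2 in the frame of magazine between -0.004 and 0.004 m and x of plate_3 in the frame of magazine between -0.004 and 0.004 m and y of plate_3 in the frame of magazine between -0.004 and 0.004 m and x of plate_4 in the frame of magazine between -0.004 and 0.004 m and y of plate_4 in the frame of magazine between -0.004 and 0.004 m), for 0.1 s.
At the end, for the whole second after the job is handed in: The top plate lies at rest, flat (0.03 rad), on the levelling table's block: centre within 5 mm in plan, underside within 2 mm of the block's top, lengthwise along the table within 0.07 rad; the other three plates are still in the dispenser, within 4 mm of its centre line both ways (horizontal distance between plate_top and bed_seat below 0.005 m and z of plate_top in the frame of bed_seat between -0.002 and 0.002 m and angle between the x axis of plate_top and the x axis of casting_bed, either way round below 0.07 rad and angle between plate_top's own z axis and vertical below 0.03 rad and linear speed of plate_top below 0.02 m/s and x of plate_2 in the frame of magazine between -0.004 and 0.004 m and y of plate_2 in the frame of magazine between -0.004 and 0.004 m and x of plate_3 in the frame of magazine between -0.004 and 0.004 m and y of plate_3 in the frame of magazine between -0.004 and 0.004 m and x of plate_4 in the frame of magazine between -0.004 and 0.004 m and y of plate_4 in the frame of magazine between -0.004 and 0.004 m); the robot touches nothing.
It fails at once if the stack is pressed with more than 15 N (force between the top plate and the one below it) (contact force between plate_top and plate_2 above 15 N).
It fails at once if a lower plate is shifted more than 6 mm along or across the dispenser (not (x of plate_2 in the frame of magazine above -0.006 m) or not (x of plate_2 in the frame of magazine below 0.006 m) or not (y of plate_2 in the frame of magazine above -0.006 m) or not (y of plate_2 in the frame of magazine below 0.006 m) or not (x of plate_3 in the frame of magazine above -0.006 m) or not (x of plate_3 in the frame of magazine below 0.006 m) or not (y of plate_3 in the frame of magazine above -0.006 m) or not (y of plate_3 in the frame of magazine below 0.006 m) or not (x of plate_4 in the frame of magazine above -0.006 m) or not (x of plate_4 in the frame of magazine below 0.006 m) or not (y of plate_4 in the frame of magazine above -0.006 m) or not (y of plate_4 in the frame of magazine below 0.006 m)).
It fails at once if the plate is dropped on the levelling table: it comes down faster than 0.4 m/s within 30 mm of the block (horizontal distance between plate_top and bed_seat below 0.05 m and z of plate_top in the frame of bed_seat below 0.03 m and linear speed of plate_top above 0.4 m/s).
It fails at once if a bystander (timer, bottle, carton, beaker) is moved more than 20 mm (distance of any of timer, bottle, carton, beaker from where it was at the start of the episode above 0.02 m).
It also fails if it takes over 64 s, if anything falls off the work surface, if the arm or the gripper's body presses on something with over 40 N, if the wrist force passes 120 N, or if a joint passes its speed limit or range.

## Working session

There is one attempt and no reset: what is moved stays moved. The work goes in short steps, Python scripts to look and compute and a shell command to move; the robot and the scene stay as the last step left them, time stands still between calls to the robot, and variables do not carry over. Pictures are saved under pics/ and viewed, about 8 in all and at most 12, crops included, and the job is handed in when it is done.

```bash
mkdir -p pics; cat > h.py <<'E'
import numpy as np,cv2
from cell import manip,optics
from scipy.spatial.transform import Rotation as R
def snap(n,f):
    s=manip.get_obs(); d=optics.snapshot(n); cv2.imwrite('pics/'+f+'.png',d['pixels'][:,:,::-1])
    if n=='wrist':
        T=np.eye(4); T[:3,:3]=R.from_quat(np.roll(s['ee_rot'],-1)).as_matrix(); T[:3,3]=s['position']
        P=T@np.array(d['tool_from_camera'])
    else: P=np.array(d['pose'])
    np.savez('pics/'+f+'.npz',K=np.array(d['intrinsics']),P=P); return d
def ray(f,u,v,z):
    c=np.load('pics/'+f+'.npz');K,P=c['K'],c['P']
    r=P[:3,:3]@np.linalg.solve(K,[u,v,1.]); t=(z-P[2,3])/r[2]; return P[:3,3]+t*r
def proj(f,X):
    c=np.load('pics/'+f+'.npz');K,P=c['K'],c['P']
    q=K@(P[:3,:3].T@(np.array(X)-P[:3,3])); return q[:2]/q[2]
E
python3 - <<'E'
from h import *
snap('top','top0');snap('scene','scene0');snap('wrist','wr0')
for f in('top0','scene0','wr0'):
    c=np.load('pics/'+f+'.npz');print(f,c['K'].round(1).tolist(),c['P'].round(3).tolist())
s=manip.get_obs();print(s)
E
```

```text
top0 [[523.3, 0.0, 320.8], [0.0, 523.3, 240.8], [0.0, 0.0, 1.0]] [[0.013, -0.99, 0.142, 0.336], [-1.0, -0.015, -0.013, 0.008], [0.015, -0.142, -0.99, 1.404], [0.0, 0.0, 0.0, 1.0]]
scene0 [[460.1, 0.0, 327.6], [0.0, 460.1, 233.5], [0.0, 0.0, 1.0]] [[-0.796, -0.276, 0.539, -0.093], [-0.605, 0.398, -0.69, 0.809], [-0.024, -0.875, -0.484, 0.648], [0.0, 0.0, 0.0, 1.0]]
wr0 [[392.9, 0.0, 318.0], [0.0, 392.9, 243.1], [0.0, 0.0, 1.0]] [[0.241, -0.935, -0.261, 0.223], [-0.971, -0.233, -0.062, -0.614], [-0.002, 0.268, -0.963, 0.374], [0.0, 0.0, 0.0, 1.0]]
{'time_s': 0.15, 'joint_positions': array([ 1.22800891,  0.39900008,  0.04504489,  1.53756192, -0.01872364,
        1.20692733, -0.05069423]), 'qd': array([-8.81974676e-05, -2.03569277e-03, -1.09002845e-04, -4.72324586e-03,
       -2.24967907e-03, -3.54121798e-04,  2.18646959e-04]), 'effort': array([ 2.38244618e-03, -4.75559914e+01,  1.36681929e+00, -2.54513633e+01,
        1.17400812e-02,  6.43102132e-03, -1.36556272e-05]), 'position': array([ 0.15681912, -0.63032286,  0.2415292 ]), 'ee_rot': array([-7.25913190e-04,  9.92573511e-01,  1.21644074e-01, -1.30145056e-04]), 'contact_force': array([ 0.03815129, -0.07333977,  0.59348816]), 'ft_torque': array([ 0.02882722, -0.04880383,  0.09811201]), 'grip_width': 0.0854374523865882}
```

View pics/top0.png

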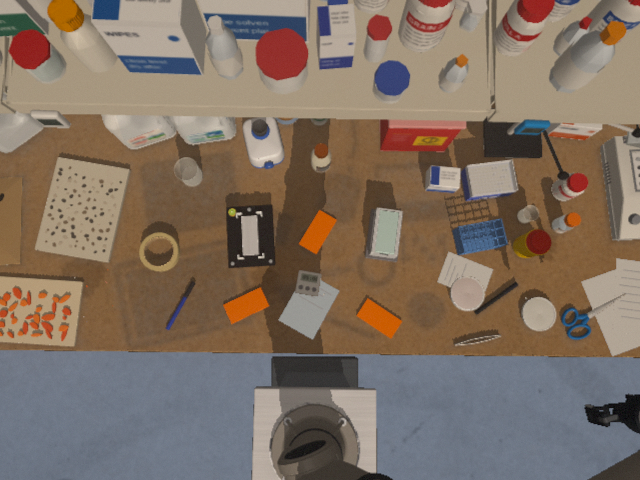

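View pics/scene0.png

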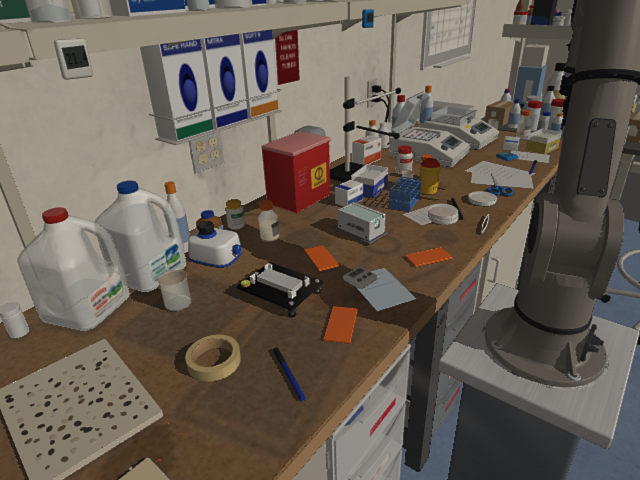

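Top view: the dispenser is at about (385,233) and the levelling table at about (250,236). Timer is at (308,283), beaker at (188,171), carton at (443,178), bottle at (320,158). The plate could be mistaken for the orange plates at (318,232), (246,305) and (379,317). The pale greenish glass in the dispenser at (385,233) is the one I want, so I'll crop in on it.

```bash
python3 - <<'E'
from h import *
a=cv2.imread('pics/top0.png');s=cv2.imread('pics/scene0.png')
A=cv2.resize(a[200:270,355:415],None,fx=6.5,fy=6.5,interpolation=cv2.INTER_CUBIC)  #390x455
B=cv2.resize(a[200:270,220:280],None,fx=6.5,fy=6.5,interpolation=cv2.INTER_CUBIC)
cv2.imwrite('pics/crop1.png',np.hstack([A,B]))
C=cv2.resize(s[195:255,325:395],None,fx=8,fy=8,interpolation=cv2.INTER_CUBIC)
cv2.imwrite('pics/crop2.png',C)
for u,v,z in((385,233,.069),(250,236,.044),(308,283,.018)): print(ray('top0',u,v,z))
E
```

```text
[ 0.55053336 -0.17537513  0.069     ]
[0.5411694  0.17619755 0.044     ]
[0.42170947 0.02227973 0.018     ]
```

View pics/crop1.png

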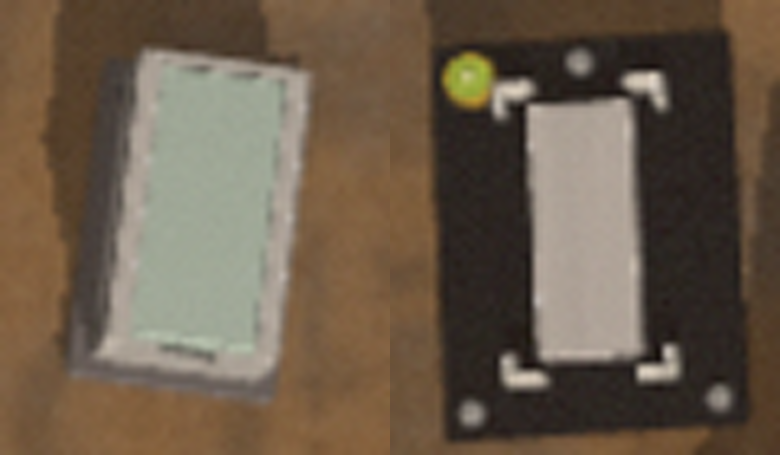

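View pics/crop2.png

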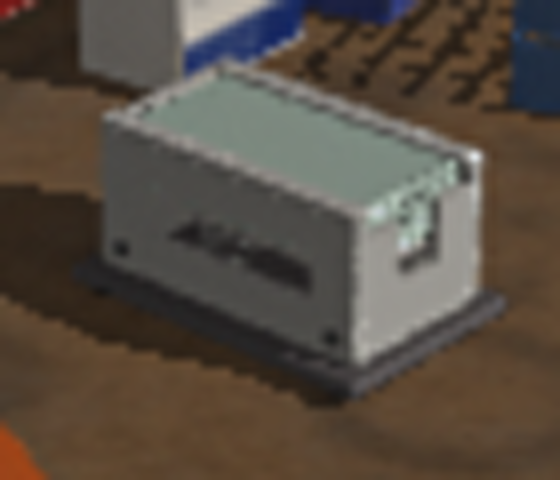

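The crops show pale green glass in the dispenser with an open-topped frame. The notched sill, which is the mouth, faces the robot (crop bottom, about (188,352)). The table's bubble is at upper left, so its +x points away from the robot. Next I'll compute coarse poses.

```bash
cat >> h.py <<'E'
def fit(pts,loc):
    """planar rigid fit loc->pts; returns x,y,yaw(deg),resid mm"""
    p=np.array(pts)[:,:2];l=np.array(loc,float);pc,lc=p.mean(0),l.mean(0);a=l-lc;b=p-pc
    th=np.arctan2((a[:,0]*b[:,1]-a[:,1]*b[:,0]).sum(),(a*b).sum());c,s=np.cos(th),np.sin(th);M=np.array([[c,-s],[s,c]])
    t=pc-M@lc; return t.round(4),np.degrees(th).round(2),(1e3*np.linalg.norm(l@M.T+t-p,axis=1)).round(1)
E
python3 - <<'E'
from h import *
f=lambda u,v,z,o=355:ray('top0',o+u/6.5,200+v/6.5,z)
print(fit([f(163,66,.067),f(285,82,.067),f(253,350,.067),f(130,335,.067)],[(.056,.025),(.056,-.025),(-.056,-.025),(-.056,.025)]))
print(fit([f(142,48,.069),f(312,72,.069),f(275,372,.069)],[(.06,.03425),(.06,-.03425),(-.06,-.03425)]))
g=lambda u,v,z:f(u,v,z,220)
print(fit([g(u-390,v,.044) for u,v in((527,100),(633,98),(642,355),(538,360))],[(.052,.021),(.052,-.021),(-.052,-.021),(-.052,.021)]))
print(fit([g(u-390,v,.03) for u,v in((433,45),(727,32),(747,415),(447,438))],[(.082,.062),(.082,-.062),(-.082,-.062),(-.082,.062)]))
E
```

```text
(array([ 0.5538, -0.1808]), np.float64(-6.99), array([1.4, 1.1, 1.7, 0.9]))
(array([ 0.5533, -0.1807]), np.float64(-7.57), array([0.6, 0.9, 1.4]))
(array([0.5438, 0.1763]), np.float64(3.85), array([1.7, 0.4, 1. , 0.9]))
(array([0.5446, 0.1765]), np.float64(4.33), array([1.9, 3.1, 3.1, 1.5]))
```

```bash
python3 -m creep '[[0.0384,-0.0291,0,0,0,0],[0.0384,-0.0291,0,0,0,0],[0.0384,-0.0291,0,0,0,0],[0.0384,-0.0291,0,0,0,0],[0.0384,-0.0291,0,0,0,0],[0.0384,-0.0291,0,0,0,0],[0.0384,-0.0291,0,0,0,0],[0.0384,-0.0291,0,0,0,0],[0.0384,-0.0291,0,0,0,0],[0.0384,-0.0291,0,0,0,0],[0.0384,-0.0291,0,0,0,0],[0.0384,-0.0291,0,0,0,0],[0,0,0,0,0,10.5],[0,0,0,0,0,10.5],[0,0,0,0,0,0],[0,0,0,0,0,0]]' 1 30
python3 - <<'E'
from h import *
snap('wrist','wr1'); s=manip.get_obs()
m=R.from_quat(np.roll(s['ee_rot'],-1)).as_matrix();print(s['position'],m.round(4).tolist(),s['contact_force'],s['grip_width'])
E
```

```text
time_s: 2.15
position: [0.5196, -0.1807, 0.2422]
ee_rot: [0.0, 0.998, -0.06, -0.0]
contact_force: [0.1, -1.0, 0.2]
grip_width: -0.0003
[ 0.51962895 -0.18073444  0.24220216] [[0.9927, -0.1206, -0.0002], [-0.1206, -0.9927, -0.0], [-0.0002, 0.0, -1.0]] [-0.07583708 -0.34927518  0.2522482 ] -0.00014685014604642744
```

View pics/wr1.png

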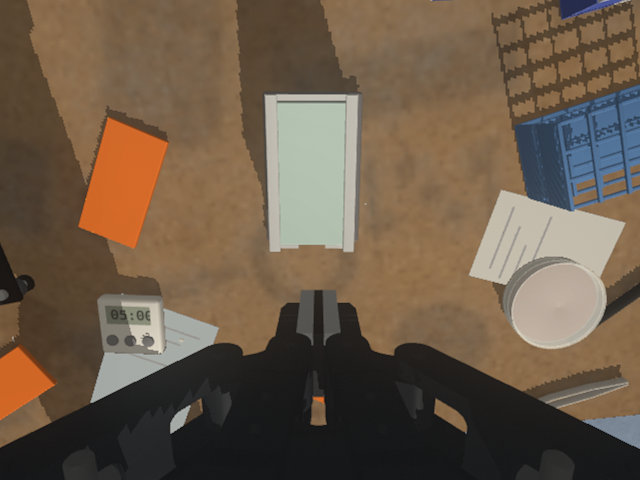

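The wrist view shows the dispenser's top with outer corners at (265,95), (359,95), (354,250) and (270,250). The closed fingers are at (320,300), with the mouth facing the gripper.

```bash
python3 - <<'E'
from h import *
f=lambda u,v,z:ray('wr1',u,v,z)
print(fit([f(265,95,.069),f(360,95,.069),f(354.5,250,.069),f(270,250,.069)],[(.06,.03425),(.06,-.03425),(-.06,-.03425),(-.06,.03425)]))
print(fit([f(276,102,.068),f(346,102,.068),f(343,245,.067),f(280,245,.067)],[(.056,.025),(.056,-.025),(-.056,-.025),(-.056,.025)]))
E
```

```text
(array([ 0.5564, -0.1806]), np.float64(-7.18), array([1.2, 1. , 1.1, 0.8]))
(array([ 0.5559, -0.1797]), np.float64(-7.0), array([1.4, 1.4, 1.3, 1.3]))
```

```bash
python3 -m creep '[[0.0556,-0.0044,0,0,0,0],[0,0,0.04,0,0,0],[0,0,0.04,0,0,0],[0,0,0.04,0,0,0],[0,0,0.03,0,0,0],[0,0,0,0,0,0],[0,0,0,0,0,0],[0,0,0,0,0,0]]'
cat > st.py <<'E'
from h import *
s=manip.get_obs();m=R.from_quat(np.roll(s['ee_rot'],-1)).as_matrix()
c,q=np.cos(np.radians(-7.1)),np.sin(np.radians(-7.1));d=s['position'][:2]-[.5555,-.1805]
print('t',s['time_s'],'p',s['position'].round(5),'yaw',np.degrees(np.arctan2(m[1,0],m[0,0])).round(2),'tilt',np.degrees(np.arccos(-m[2,2])).round(2),'mag',(c*d[0]+q*d[1]).round(4),(-q*d[0]+c*d[1]).round(4),'F',s['contact_force'].round(2),'M',s['ft_torque'].round(2),'w',s['grip_width'].round(4))
E
python3 st.py
```

```text
time_s: 3.2
position: [0.5769, -0.1835, 0.0942]
ee_rot: [0.0, 0.998, -0.061, 0.002]
contact_force: [0.3, 0.1, 0.3]
grip_width: 0.0001Traceback (most recent call last):
  File "st.py", line 4, in <module>
    print('t',s['time_s'],'p',s['position'].round(5),'yaw',np.degrees(np.arctan2(m[1,0],m[0,0])).round(2),'tilt',np.degrees(np.arccos(-m[2,2])).round(2),'mag',(c*d[0]+q*d[1]).round(4),(-q*d[0]+c*d[1]).round(4),'F',s['contact_force'].round(2),'M',s['ft_torque'].round(2),'w',s['grip_width'].round(4))
                                                                                                                                                                                                                                                                                  ^^^^^^^^^^^^^^^^^^^^^
AttributeError: 'float' object has no attribute 'round'
```

```bash
sed -i "s/s\['grip_width'\].round(4)/s['grip_width']/" st.py; python3 st.py; python3 -m creep '[[0,0,0.006,0,0,0],[0,0,0.005,0,0,0],[0,0,0,0,0,0],[0,0,0,0,0,0]]' >/dev/null; python3 st.py;python3 -m creep '[[0,0,0.001,0,0,0],[0,0,0.001,0,0,0],[0,0,0,0,0,0]]' >/dev/null; python3 st.py
```

```text
t 3.2 p [ 0.57686 -0.18352  0.09419] yaw -7.02 tilt 0.2 mag 0.0216 -0.0004 F [0.3  0.12 0.34] M [ 0.   -0.02  0.  ] w 5.4710613292454185e-05
t 3.7 p [ 0.5755  -0.18309  0.08124] yaw -7.02 tilt 0.01 mag 0.0202 -0.0001 F [0.91 0.78 0.43] M [-0.05 -0.03 -0.01] w -0.00047197238872171636
t 4.075 p [ 0.57545 -0.18309  0.07921] yaw -7.03 tilt 0.01 mag 0.0201 -0.0001 F [ 0.79  0.44 -0.24] M [0.02 0.01 0.03] w -7.367721595838944e-05
```

```bash
for i in 1 2; do python3 -m creep '[[0,0,0.0005,0,0,0],[0,0,0,0,0,0]]' >/dev/null; python3 st.py; done; python3 -m creep '[[0,0,0.0005,0,0,0],[0,0,0,0,0,0]]' >/dev/null; python3 st.py
```

```text
t 4.325 p [ 0.57553 -0.18307  0.07878] yaw -7.02 tilt 0.0 mag 0.0202 -0.0001 F [-0.58  0.76 -0.46] M [-0.02  0.    0.03] w 0.00018934157766753267
t 4.575 p [ 0.57545 -0.18309  0.07825] yaw -7.03 tilt 0.01 mag 0.0201 -0.0001 F [-0.33 -0.17 -0.32] M [ 0.02 -0.07 -0.01] w 0.0002366760016029986
t 4.825 p [ 0.57547 -0.18314  0.07774] yaw -7.03 tilt 0.01 mag 0.0201 -0.0001 F [-0.05  0.15 -0.08] M [0.02 0.01 0.02] w -0.00021860151553332538
```

```bash
for i in 1 2 3; do python3 -m creep '[[0,0,0.0003,0,0,0],[0,0,0,0,0,0]]' >/dev/null; python3 st.py; done
```

```text
t 5.075 p [ 0.57548 -0.18312  0.07748] yaw -7.03 tilt 0.01 mag 0.0201 -0.0001 F [-0.83 -0.66 -0.4 ] M [0.07 0.04 0.02] w -7.225142681541272e-05
t 5.325 p [ 0.57551 -0.18313  0.07718] yaw -7.03 tilt 0.01 mag 0.0202 -0.0001 F [ 0.3  -0.11  0.72] M [-0.02 -0.09  0.03] w -0.0001581210713207245
t 5.575 p [ 0.57552 -0.18314  0.07715] yaw -7.03 tilt 0.01 mag 0.0202 -0.0001 F [-0.27  0.41  1.08] M [0.02 0.17 0.  ] w 0.00015649613623375532
```

```bash
for i in 1 2 3; do python3 -m creep '[[0,0,0.0003,0,0,0],[0,0,0,0,0,0]]' >/dev/null; python3 st.py; done
```

```text
t 5.825 p [ 0.5757  -0.18316  0.07713] yaw -7.03 tilt 0.03 mag 0.0204 -0.0001 F [-1.5   1.    6.87] M [0.06 0.41 0.01] w 2.7008854015754856e-05
t 6.075 p [ 0.57616 -0.18326  0.07709] yaw -7.03 tilt 0.09 mag 0.0208 -0.0002 F [-1.86  0.69  6.16] M [ 0.08  0.28 -0.02] w -0.00019519226278366038
t 6.325 p [ 0.57647 -0.18335  0.07704] yaw -7.03 tilt 0.13 mag 0.0212 -0.0002 F [-1.02 -0.38  6.43] M [ 0.02  0.29 -0.05] w -0.00011421184691123483
```

```bash
for i in 1 2 3; do python3 -m creep '[[0,0,0,0,0,0]]' >/dev/null; python3 st.py; done
```

```text
t 6.45 p [ 0.57647 -0.18336  0.07702] yaw -7.03 tilt 0.13 mag 0.0212 -0.0002 F [-1.52  0.17  5.52] M [0.07 0.24 0.03] w -7.136178618859998e-05
t 6.575 p [ 0.57648 -0.18337  0.07704] yaw -7.03 tilt 0.13 mag 0.0212 -0.0003 F [-2.04  1.14  5.88] M [ 0.07  0.28 -0.05] w -0.0001523129710964786
t 6.7 p [ 0.57646 -0.18335  0.07701] yaw -7.03 tilt 0.13 mag 0.0211 -0.0002 F [-1.14 -0.08  6.89] M [ 0.06  0.23 -0.03] w -0.00015205211096750714
```

```bash
python3 -m creep '[[0,0,0.0003,0,0,0],[0,0,0,0,0,0]]' >/dev/null; python3 st.py; python3 -m creep '[[-0.002,0,0,0,0,0]]' >/dev/null; python3 st.py;python3 -m creep '[[-0.002,0,0,0,0,0]]' >/dev/null; python3 st.py
```

```text
t 6.95 p [ 0.57649 -0.18337  0.07684] yaw -7.03 tilt 0.13 mag 0.0212 -0.0003 F [-0.73  0.92  6.37] M [ 0.05  0.28 -0.01] w 0.00010827851688052484
t 7.075 p [ 0.57588 -0.18327  0.07715] yaw -7.02 tilt 0.31 mag 0.0206 -0.0002 F [ 2.24 -0.98  4.25] M [-0.02 -0.41 -0.05] w -0.00014856445345732874
t 7.2 p [ 0.57422 -0.18301  0.07716] yaw -7.02 tilt 0.36 mag 0.0189 -0.0002 F [ 3.76 -1.63  2.55] M [-0.12 -0.73  0.06] w -6.158513928198667e-05
```

```bash
python3 -m creep '[[0,0,0.0003,0,0,0]]' >/dev/null; python3 st.py; python3 -m creep '[[0,0,0.0003,0,0,0]]' >/dev/null; python3 st.py;python3 -m creep '[[0,0,0.0003,0,0,0]]' >/dev/null; python3 st.py
```

```text
t 7.325 p [ 0.57412 -0.18306  0.07704] yaw -7.03 tilt 0.34 mag 0.0188 -0.0002 F [ 1.4  -0.47  7.91] M [-0.   -0.3   0.01] w 6.496154077352126e-05
t 7.45 p [ 0.57415 -0.18304  0.07685] yaw -7.02 tilt 0.33 mag 0.0188 -0.0002 F [ 2.01 -0.86  7.49] M [ 0.01 -0.29  0.01] w -0.00011544881767164591
t 7.575 p [ 0.57413 -0.18305  0.07656] yaw -7.02 tilt 0.33 mag 0.0188 -0.0002 F [1.09 0.63 8.38] M [-0.08 -0.22  0.05] w -3.694413200642002e-05
```

```bash
python3 -m creep '[[0,0,-0.0003,0,0,0]]' >/dev/null; python3 st.py; python3 -m creep '[[-0.002,0,0,0,0,0]]' >/dev/null; python3 st.py;python3 -m creep '[[-0.002,0,0,0,0,0]]' >/dev/null; python3 st.py
```

```text
t 7.7 p [ 0.57411 -0.18305  0.07678] yaw -7.02 tilt 0.33 mag 0.0188 -0.0002 F [ 1.12 -0.03  7.16] M [ 0.04 -0.3  -0.02] w 0.00033190141865351133
t 7.825 p [ 0.57274 -0.18284  0.07695] yaw -7.02 tilt 0.4 mag 0.0174 -0.0002 F [1.84 0.02 7.02] M [-0.08 -0.47 -0.02] w 7.773602968223654e-05
t 7.95 p [ 0.57069 -0.18263  0.07697] yaw -7.02 tilt 0.41 mag 0.0153 -0.0002 F [2.1  0.06 6.28] M [-0.03 -0.48 -0.04] w -0.0004211957175051429
```

```bash
python3 -m creep '[[-0.003,0,0.0001,0,0,0],[-0.003,0,0,0,0,0]]' >/dev/null; python3 st.py; python3 -m creep '[[-0.003,0,0,0,0,0],[-0.003,0,0,0,0,0]]' >/dev/null; python3 st.py
python3 - <<'E'
from h import *
snap('wrist','wr2')
E
```

```text
t 8.2 p [ 0.56489 -0.18192  0.07696] yaw -7.02 tilt 0.43 mag 0.0095 -0.0002 F [ 1.38 -0.21  7.67] M [-0.01 -0.54  0.02] w 0.00012442033061960903
t 8.45 p [ 0.55898 -0.18118  0.07699] yaw -7.02 tilt 0.43 mag 0.0035 -0.0002 F [3.58 0.23 7.86] M [-0.07 -0.54  0.02] w 5.178172152623901e-05
```

View pics/wr2.png

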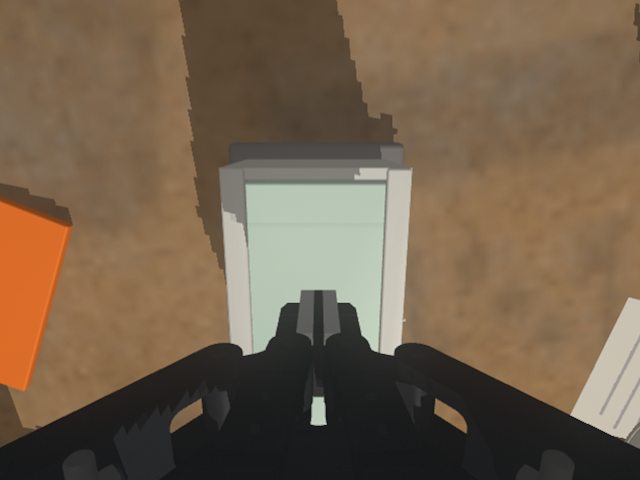

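The plate's rear edge shows at row 224, across columns 247–385. It was at about row 182 before, so the plate is moving with the fingers. I'll measure how far it has slid.

```bash
cat >> h.py <<'E'
def mag(X):
    c,q=np.cos(np.radians(-7.1)),np.sin(np.radians(-7.1));d=np.array(X)[:2]-[.5555,-.1805]
    return np.round([c*d[0]+q*d[1],-q*d[0]+c*d[1]],4)
E
python3 - <<'E'
from h import *
for u,v,z in((247,224,.066),(385,224,.066),(316,182,.066),(221,168,.069),(411,168,.069)): print(mag(ray('wr2',u,v,z)))
E
python3 -m creep '[[-0.003,0,0,0,0,0],[-0.003,0,0,0,0,0],[-0.003,0,0,0,0,0]]' >/dev/null; python3 st.py;python3 -m creep '[[-0.003,0,0,0,0,0],[-0.003,0,0,0,0,0],[-0.003,0,0,0,0,0]]' >/dev/null; python3 st.py
```

```text
[0.0394 0.0265]
[ 0.0394 -0.0251]
[0.055  0.0007]
[0.0603 0.0342]
[ 0.0603 -0.0329]
t 8.875 p [ 0.5501  -0.18012  0.077  ] yaw -7.02 tilt 0.44 mag -0.0054 -0.0003 F [2.81 0.21 7.72] M [-0.1  -0.55 -0.05] w -0.00010904956729921739
t 9.25 p [ 0.54121 -0.17901  0.07701] yaw -7.01 tilt 0.44 mag -0.0144 -0.0003 F [ 2.5  -0.29  7.72] M [-0.09 -0.51 -0.02] w 8.309236045917329e-05
```

```bash
python3 -m creep '[[-0.003,0,0,0,0,0],[-0.003,0,0,0,0,0],[-0.003,0,0,0,0,0]]' >/dev/null; python3 st.py;python3 -m creep '[[-0.003,0,0,0,0,0],[-0.003,0,0,0,0,0],[-0.002,0,0,0,0,0],[0,0,0,0,0,0]]' >/dev/null; python3 st.py
```

```text
t 9.625 p [ 0.53235 -0.17791  0.07702] yaw -7.01 tilt 0.45 mag -0.0233 -0.0003 F [ 2.32 -0.2   8.51] M [-0.08 -0.56  0.02] w 0.00018627799102019054
t 10.125 p [ 0.52409 -0.17697  0.07693] yaw -7.02 tilt 0.41 mag -0.0316 -0.0004 F [1.71 0.56 7.31] M [-0.11 -0.39  0.  ] w -0.00023943871498523036
```

```bash
python3 -m creep '[[0,0,-0.003,0,0,0],[0,0,-0.012,0,0,0],[0,0,-0.035,0,0,0],[-0.025,0,-0.03,0,0,0],[-0.023,0,-0.02,0,0,0],[0,0,0,0,0,0],[0,0,0,0,0,0],[0,0,0,0,0,0]]' >/dev/null; python3 st.py;python3 -m creep '[[0,0,0,0,0,0],[0,0,0,0,0,0],[0,0,0,0,0,0]]' -1 40 ; python3 st.py
python3 - <<'E'
from h import *
snap('wrist','wr3')
E
```

```text
t 11.125 p [ 0.47341 -0.17026  0.17407] yaw -7.0 tilt 0.08 mag -0.0827 0.0 F [-0.02 -0.68 -0.16] M [ 0.    0.02 -0.01] w -0.00031350868111930857
time_s: 11.5
position: [0.4733, -0.1705, 0.1748]
ee_rot: [-0.0, 0.998, -0.061, -0.0]
contact_force: [-0.4, -0.5, 0.5]
grip_width: 0.0543
t 11.5 p [ 0.47332 -0.17045  0.17479] yaw -7.02 tilt 0.02 mag -0.0828 -0.0002 F [-0.36 -0.46  0.47] M [-0.01  0.01  0.02] w 0.054342225982796546
```

View pics/wr3.png

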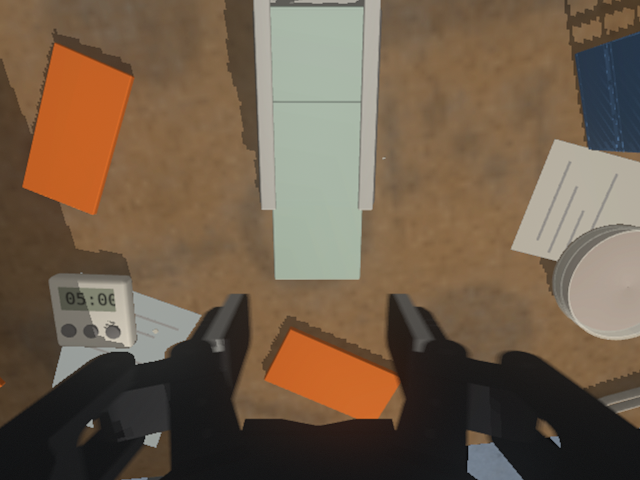

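The plate sticks out of the mouth: front edge at row 279 (columns 275–360), rear edge at row 101 (columns 272–364). The finger pads' inner edges are at columns 249 and 389, row 294.

```bash
python3 - <<'E'
from h import *
pts=[ray('wr3',u,v,.066) for u,v in((275,279.5),(360.5,279.5),(364,101.5),(272,101.5))]
print([mag(p) for p in pts]); print([mag(ray('wr3',u,210,.069)) for u in(261.5,372)])
print(fit(pts,[(-.055,.028),(-.055,-.028),(.055,-.025),(.055,.025)]))
# tip depth from visible separation at tip edges
c=np.load('pics/wr3.npz');K,P=c['K'],c['P'];s=manip.get_obs()
for w in(138,140,142):
    Z=K[0,0]*s['grip_width']/w; print(w,(P[:3,:3]@(Z*np.linalg.solve(K,[319,294,1]))+P[:3,3])[2]-s['position'][2])
E
```

```text
[array([-0.1063,  0.0281]), array([-0.1063, -0.0278]), array([ 0.0035, -0.0265]), array([0.0034, 0.0267])]
[array([-0.0597,  0.0347]), array([-0.0596, -0.0331])]
(array([ 0.5045, -0.174 ]), np.float64(-7.14), array([0.1, 0.2, 1.6, 1.6]))
138 -0.03176975637783189
140 -0.029428792221740357
142 -0.027153770717933096
```

```bash
python3 - <<'E'
from h import *
T=np.load('pics/wr3.npz');s=manip.get_obs();m=R.from_quat(np.roll(s['ee_rot'],-1)).as_matrix()
Rc=m.T@T['P'][:3,:3];o=m.T@(T['P'][:3,3]-s['position']);print(o)
for u,v in((319,290),(249,294),(389,294),(249,340)):
    r=Rc@np.linalg.solve(T['K'],[u,v,1.])
    for x in(.0,.011):print(u,v,x,(o+(x-o[0])/r[0]*r).round(4))
E
```

```text
[ 6.83651601e-02 -6.04264696e-05 -1.32111676e-01]
319 290 0.0 [0.     0.0002 0.0339]
319 290 0.011 [0.011  0.0002 0.0072]
249 294 0.0 [ 0.     -0.0308  0.0294]
249 294 0.011 [ 0.011  -0.0258  0.0034]
389 294 0.0 [0.     0.0312 0.0293]
389 294 0.011 [0.011  0.0262 0.0033]
249 340 0.0 [ 0.     -0.0239 -0.0109]
249 340 0.011 [ 0.011  -0.0201 -0.0304]
```

```bash
python3 -m creep '[[0.002,0,0,0,0,0],[0,0,0,0,0,0],[0,0,0.03,0,0,0],[0,0,0.03,0,0,0],[0,0,0.03,0,0,0],[0,0,0.015,0,0,0],[0,0,0.009,0,0,0],[0,0,0,0,0,0],[0,0,0,0,0,0]]' -1 40; python3 st.py
```

```text
time_s: 12.68
position: [0.4761, -0.171, 0.0619]
ee_rot: [0.0, 0.998, -0.061, 0.001]
contact_force: [-0.3, -0.8, -0.5]
grip_width: 0.0851
t 12.675 p [ 0.47609 -0.17099  0.06188] yaw -7.03 tilt 0.11 mag -0.08 -0.0004 F [-0.32 -0.82 -0.45] M [ 0.04 -0.02  0.02] w 0.08512052037542348
```

```bash
python3 -m creep '[[0,0,0.0005,0,0,0],[0,0,0,0,0,0],[0,0,0,0,0,0],[0,0,0,0,0,0],[0,0,0,0,0,0]]' 0.9 40; python3 st.py;python3 -m creep '[[0,0,0,0,0,0]]';python3 st.py
```

```text
time_s: 13.3
position: [0.4756, -0.1709, 0.061]
ee_rot: [0.0, 0.998, -0.061, 0.0]
contact_force: [-1.2, 0.4, 5.7]
grip_width: 0.0547
t 13.3 p [ 0.47565 -0.17085  0.06096] yaw -7.03 tilt 0.05 mag -0.0804 -0.0003 F [-1.15  0.39  5.67] M [ 0.1   0.13 -0.02] w 0.05467707765783056
time_s: 13.42
position: [0.4756, -0.1709, 0.061]
ee_rot: [0.0, 0.998, -0.061, 0.0]
contact_force: [-1.6, 0.9, 5.1]
grip_width: 0.0546
t 13.425 p [ 0.47565 -0.17088  0.06096] yaw -7.03 tilt 0.05 mag -0.0804 -0.0003 F [-1.59  0.89  5.11] M [0.1  0.09 0.01] w 0.054580756232880064
```

```bash
python3 -m creep '[[0,0,-0.0005,0,0,0],[-0.003,0,0,0,0,0],[-0.006,0,0,0,0,0],[-0.007,0,0,0,0,0],[-0.007,0,0,0,0,0]]'; python3 st.py;python3 -m creep '[[-0.007,0,0,0,0,0],[-0.007,0,0,0,0,0],[-0.007,0,0,0,0,0],[-0.007,0,0,0,0,0],[-0.007,0,0,0,0,0],[-0.007,0,0,0,0,0],[-0.007,0,0,0,0,0],[-0.007,0,0,0,0,0],[0,0,0,0,0,0],[0,0,0,0,0,0]]';python3 st.py
```

```text
time_s: 14.05
position: [0.4534, -0.168, 0.0613]
ee_rot: [0.0, 0.998, -0.061, 0.001]
contact_force: [4.5, -0.8, 0.0]
grip_width: 0.0546
t 14.05 p [ 0.45337 -0.16805  0.06129] yaw -7.01 tilt 0.16 mag -0.1029 -0.0003 F [ 4.51 -0.76  0.01] M [-0.16 -0.97 -0.03] w 0.054587470534414734
time_s: 15.3
position: [0.397, -0.1611, 0.061]
ee_rot: [0.0, 0.998, -0.061, 0.0]
contact_force: [0.0, 0.3, -0.7]
grip_width: 0.0547
t 15.3 p [ 0.39702 -0.16114  0.06105] yaw -7.03 tilt 0.02 mag -0.1597 -0.0004 F [ 0.02  0.25 -0.65] M [ 0.04  0.01 -0.02] w 0.054713939831032544
```

```bash
python3 -m creep '[[0,0,-0.015,0,0,0],[0,0,-0.035,0,0,0],[0,0,-0.04,0,0,0],[0.0085,-0.0386,0,0,0,0],[0.0085,-0.0386,0,0,0,0],[0.0085,-0.0386,0,0,0,0],[0.0085,-0.0386,0,0,0,0],[0.0085,-0.0386,0,0,0,0],[0.0085,-0.0386,0,0,0,0],[0.0085,-0.0386,0,0,0,0],[0.0085,-0.0386,0,0,0,0],[0.0085,-0.0386,0,0,0,0],[0,0,0,0,0,-5.5],[0,0,0,0,0,-5.5],[0,0,0,0,0,0],[0,0,0,0,0,0],[0,0,0,0,0,0]]';python3 st.py; python3 - <<'E'
from h import *
snap('wrist','wr4')
E
```

```text
time_s: 17.42
position: [0.5154, 0.1742, 0.1512]
ee_rot: [0.0, 0.999, 0.034, 0.0]
contact_force: [-0.7, 0.5, -1.0]
grip_width: 0.0543
t 17.425 p [0.51537 0.17418 0.15123] yaw 3.91 tilt 0.02 mag -0.0837 0.347 F [-0.72  0.48 -0.95] M [0.05 0.05 0.04] w 0.05426971432113378
```

View pics/wr4.png

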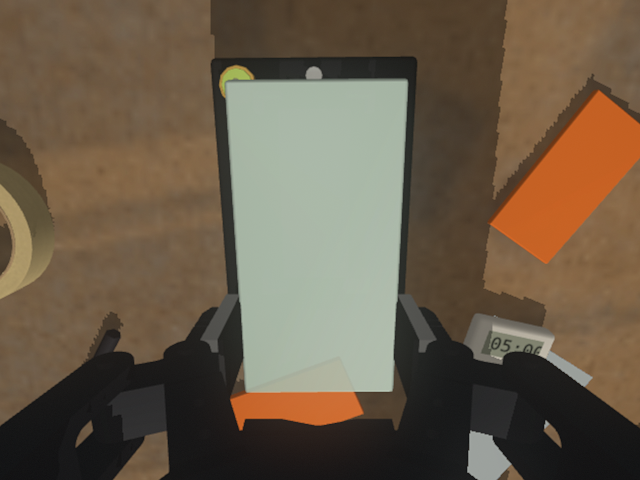

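The held plate has corners (227,81), (408,79), (394,391) and (246,391). Behind it the table shows its far corners at (211,59) and (416,58), the screw at (314,74) and the bubble at (237,79).

```bash
python3 - <<'E'
from h import *
px=((227,81),(408,79),(394,391),(246,391));loc=[(.055,.028),(.055,-.028),(-.055,-.028),(-.055,.028)]
for z in(.153,.156,.159): print(z,fit([ray('wr4',u,v,z) for u,v in px],loc))
# pitch: PnP
c=np.load('pics/wr4.npz');o=np.array([(*l,0) for l in loc]);_,r,t=cv2.solvePnP(o,np.array(px,float),c['K'],None)
M=c['P'][:3,:3]@cv2.Rodrigues(r)[0];print('pnp',c['P'][:3,:3]@t[:,0]+c['P'][:3,3],M[:,2],M[:,0])
print('bed',fit([ray('wr4',211.5,59,.03),ray('wr4',416,58,.03),ray('wr4',314,74,.035),ray('wr4',237,79,.036)],[(.082,.062),(.082,-.062),(.071,0),(.066,.045)]))
E
```

```text
0.153 (array([0.544 , 0.1759]), np.float64(4.31), array([0.6, 0.8, 1.1, 0.7]))
0.156 (array([0.5449, 0.1759]), np.float64(4.31), array([0.9, 0.9, 0.4, 0.8]))
0.159 (array([0.5458, 0.176 ]), np.float64(4.31), array([2.3, 2.3, 1.8, 2.2]))
pnp [0.54469024 0.17599665 0.15390834] [0.01907707 0.01303517 0.99973304] [ 0.99692174  0.07580616 -0.02001184]
bed (array([0.5457, 0.1795]), np.float64(3.37), array([2.5, 1.7, 0.5, 2.2]))
```

```bash
python3 -m creep '[[0,-0.001,0.03,0,0,0],[0,0,0.03,0,0,0],[0,0,0.02,0,0,0],[0,0,0.014,0,0,0],[0,0,0,0,0,0],[0,0,0,0,0,0],[0,0,0,0,0,0]]';python3 st.py; python3 - <<'E'
from h import *
snap('wrist','wr5')
a=cv2.imread('pics/wr5.png');cv2.imwrite('pics/wr5c.png',cv2.resize(a[0:300,160:480],None,fx=2,fy=2,interpolation=cv2.INTER_CUBIC))
E
```

```text
time_s: 18.35
position: [0.5159, 0.1756, 0.0579]
ee_rot: [-0.0, 0.999, 0.035, 0.001]
contact_force: [0.1, 0.1, -0.4]
grip_width: 0.0548
t 18.35 p [0.51593 0.17562 0.05787] yaw 3.96 tilt 0.1 mag -0.0833 0.3485 F [ 0.13  0.14 -0.4 ] M [-0.01  0.04  0.04] w 0.05483727781911903
```

View pics/wr5c.png

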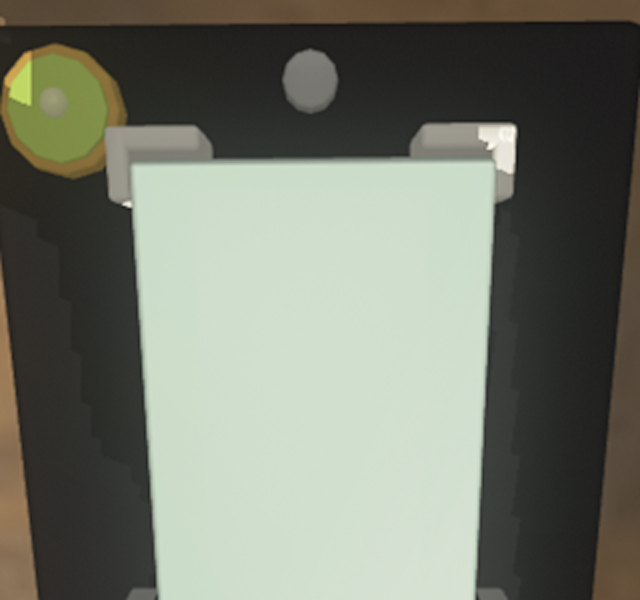

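Far guides: outer corners at crop (106,126) and (516,124). Near guides' outer edges are at (127,592) and (508,592). Plate: far corners (132,162) and (495,159), sides at row 592 at columns 158 and 477.

```bash
python3 - <<'E'
from h import *
s=manip.get_obs();y=np.radians(4);c,q=np.cos(y),np.sin(y)
def L(u,v,z):
    d=ray('wr5',160+u/2,v/2,z)[:2]-s['position'][:2]; return (1e3*np.array([c*d[0]+q*d[1],-q*d[0]+c*d[1]])).round(1)
for n,u,v,z in(('gFL',106,126,.048),('gFR',516,124,.048),('gNL',127,592,.048),('gNR',508,592,.048),('pFL',132,162,.063),('pFR',495,159,.063),('pNL',158,592,.063),('pNR',477,592,.063),('baseFR',633,24,.03),('baseL',36,592,.03),('baseR',594,592,.03),('screw',311,82,.035),('bub',60,110,.036)): print(n,L(u,v,z))
E
```

```text
gFL [91.2 35. ]
gFR [ 91.4 -33.3]
gNL [ 7.5 37. ]
gNR [  7.4 -37.3]
pFL [83.8 27.7]
pFR [ 84.1 -27. ]
pNL [13.9 27.7]
pNR [ 13.8 -28. ]
baseFR [111.  -57.7]
baseL [-0.1 61.7]
baseR [ -0.3 -60.9]
screw [100.5   0.9]
bub [95.8 46. ]
```

```bash
python3 -m creep '[[0.0006,-0.0005,0.002,0,0,0],[0,0,0.004,0,0,0],[0,0,0.003,0,0,0],[0,0,0,0,0,0],[0,0,0,0,0,0]]'>/dev/null;python3 st.py;python3 -m creep '[[0,0,0.001,0,0,0],[0,0,0,0,0,0]]'>/dev/null;python3 st.py;python3 -m creep '[[0,0,0.001,0,0,0],[0,0,0,0,0,0]]'>/dev/null;python3 st.py
```

```text
t 19.025 p [0.51577 0.17591 0.04791] yaw 3.98 tilt 0.01 mag -0.0835 0.3488 F [ 0.01  0.13 -1.39] M [-0.02  0.01 -0.02] w 0.05495155552055666
t 19.275 p [0.51576 0.17587 0.04694] yaw 3.97 tilt 0.01 mag -0.0835 0.3487 F [-0.99  0.14 -0.9 ] M [-0.    0.03  0.03] w 0.054829746305730724
t 19.525 p [0.51572 0.17582 0.04589] yaw 3.97 tilt 0.01 mag -0.0835 0.3487 F [-0.26 -0.44 -0.21] M [-0.02  0.06 -0.  ] w 0.05483977347865556
```

```bash
for i in 1 2 3 4; do python3 -m creep '[[0,0,0.0005,0,0,0],[0,0,0,0,0,0]]'>/dev/null;python3 st.py; done
```

```text
t 19.775 p [0.51582 0.17587 0.04547] yaw 3.97 tilt 0.01 mag -0.0834 0.3487 F [ 0.59 -0.19 -0.5 ] M [ 0.07  0.04 -0.02] w 0.054991884111583456
t 20.025 p [0.5161  0.17605 0.04546] yaw 3.97 tilt 0.04 mag -0.0832 0.3489 F [-1.52 -1.09  4.6 ] M [-0.1   0.19 -0.01] w 0.05497521578861601
t 20.275 p [0.51634 0.17617 0.04544] yaw 3.97 tilt 0.07 mag -0.0829 0.3491 F [-1.   -1.31  8.31] M [-0.15  0.41 -0.01] w 0.05485903051284238
t 20.525 p [0.51661 0.17629 0.04543] yaw 3.97 tilt 0.1 mag -0.0827 0.3492 F [-2.63 -1.63 10.44] M [-0.3   0.51 -0.04] w 0.054812111956511075
```

```bash
python3 -m creep '[[0,0,-0.001,0,0,0],[0,0,0,0,0,0]]'>/dev/null;python3 st.py;python3 -m creep '[[0,0,0,0,0,0],[0,0,0,0,0,0],[0,0,0,0,0,0],[0,0,0,0,0,0],[0,0,0,0,0,0]]' -1 20; python3 -m creep '[[0,0,-0.005,0,0,0],[0,0,-0.02,0,0,0],[0,0,-0.04,0,0,0],[0,0,-0.04,0,0,0],[0,0,-0.03,0,0,0],[0,0,0,0,0,0],[0,0,0,0,0,0]]'; python3 st.py; python3 - <<'E'
from h import *
snap('wrist','wr6')
a=cv2.imread('pics/wr6.png');cv2.imwrite('pics/wr6c.png',cv2.resize(a[20:380,160:480],None,fx=1.6,fy=1.6,interpolation=cv2.INTER_CUBIC))
E
```

```text
t 20.775 p [0.5164  0.17615 0.04547] yaw 3.98 tilt 0.08 mag -0.0829 0.3491 F [-0.5  -0.28  5.71] M [-0.07  0.03  0.02] w 0.054546287513961726
time_s: 21.4
position: [0.5157, 0.1758, 0.0449]
ee_rot: [0.0, 0.999, 0.035, -0.0]
contact_force: [0.4, -0.6, 0.2]
grip_width: 0.0853
time_s: 22.28
position: [0.5152, 0.1755, 0.1794]
ee_rot: [0.0, 0.999, 0.035, -0.001]
contact_force: [-0.4, -0.0, -0.3]
grip_width: 0.085
t 22.275 p [0.51524 0.17551 0.17938] yaw 3.97 tilt 0.07 mag -0.084 0.3483 F [-0.44 -0.02 -0.27] M [ 0.04  0.03 -0.04] w 0.08503025024784226
```

View pics/wr6c.png

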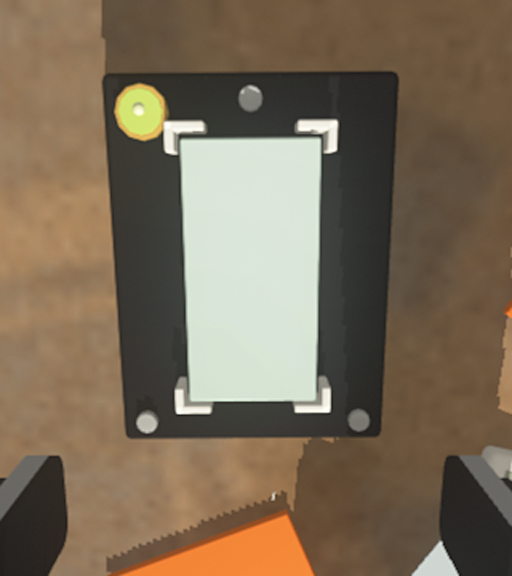

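The plate lies inside all four corner guides: plate columns 180–322, guide outer edges 164–337, so it's centred to under 1 mm. One last check of the dispenser and bystanders from above.

```bash
python3 - <<'E'
from h import *
snap('top','top1')
a=cv2.imread('pics/top1.png');b=cv2.imread('pics/top0.png')
A=cv2.resize(a[200:270,355:415],None,fx=6,fy=6,interpolation=cv2.INTER_CUBIC)
B=cv2.resize(a[130:340,150:480],None,fx=420/210,fy=2,interpolation=cv2.INTER_CUBIC)[:420]
o=np.zeros((420,A.shape[1]+B.shape[1],3),np.uint8);o[:,:A.shape[1]]=A;o[:,A.shape[1]:]=B
o=cv2.resize(o,(780,int(420*780/o.shape[1])));cv2.imwrite('pics/fin.png',o)
for n,(u,v) in dict(timer=(308,283),beaker=(188,171),bottle=(320,158),carton=(443,178)).items():
    t=b[v-13:v+13,u-13:u+13];r=cv2.matchTemplate(a[v-28:v+28,u-28:u+28],t,cv2.TM_CCOEFF_NORMED);_,m,_,l=cv2.minMaxLoc(r);print(n,round(m,2),l[0]-15,l[1]-15)
E
```

```text
timer 0.65 0 0
beaker 0.99 0 0
bottle 0.8 0 0
carton 1.0 0 0
```

View pics/fin.png

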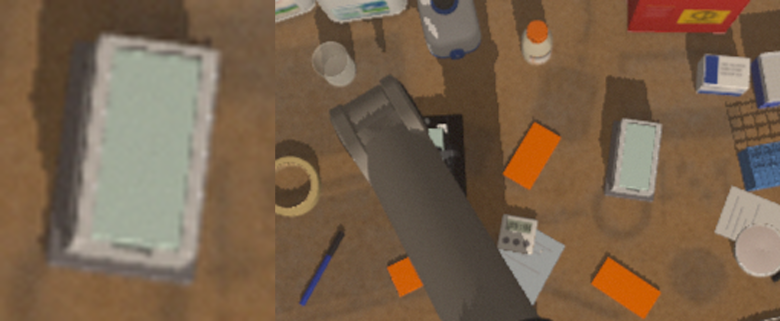

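The dispenser still shows glass filling its frame, back against the same edges as at the start. All four bystanders match at zero shift, and the timer's lower score comes from the arm's shadow. Handing in.

```bash
python3 -c "
from cell import close_job
print(close_job())"
```

```text
the job is handed in; nothing more can be done
None
```

The top plate is on the levelling table's block, inside all four corner guides and released. I handed the job in at about 22 s; no verdict is reported.

**Slide:** I pressed closed fingertips on the plate and dragged it about 51 mm out of the mouth. The wrist force was mostly 6–8 N.
- **Low:** it fell to about 2.5 N at the start, and the fingertips may have slipped slightly before I pressed again.
- **High:** single noisy readings reached 8.5 N, above your 7.7 N band but well under 15 N. At one point the tip was about 0.6 mm down, near the floor's stop, and I backed off 0.3 mm.

**Transfer:** I gripped the plate by its long edges about 26 mm behind the leading edge and drew it straight out. I lowered it in 0.5–1 mm steps until it touched the block. The wrist force then rose to about 10 N, so I eased back before opening the gripper.

**Last checks:**
- **Plate on the table:** the wrist picture shows it centred between the guides to under 1 mm sideways.
- **Lower plates:** from above, the dispenser's glass fills its frame as at the start. The plates' positions were judged by eye, not measured.
- **Bystanders:** all four match at zero pixel shift. The match scores for the timer (0.65) and bottle (0.80) were lower than for the other two. I put the timer's down to the arm's shadow, but did not check that or look into the bottle's.
- **Disagreement:** one rough wrist estimate of the table's position, with the plate blocking the view, was about 3 mm off the top camera in y. A closer look before lowering settled it near the top camera's value.

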